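# Release the trolley coupler from its ball and hold it up

## Robot

A 6-joint arm with a two-finger parallel gripper is mounted at the origin on a cart in front of the work surface, level with it; the furniture and walls round the work are solid. World frame = base frame: x ahead of the robot, y to its left, z up, the work surface at z = 0. Lengths are in mm, angles in rad, forces in N, time in s.
With the tool pointing down it reaches from about 300 to 875 mm from the base axis. Payload 6.4 kg.
Tool frame: the origin (TCP) lies at the very end of the fingers, on their centre line; the grasp point (between the pads) lies 19 mm behind it (manip.pinch_z is the distance from the TCP to the grasp point, in mm); y points along the fingers, x is the direction in which the jaws open and shut, and the axes are right-handed (so a half turn about y gives the same grasp; the last joint's range is limited). The gripper opens to 85 mm and grips with 20 to 120 N. Pads are 22 mm wide; open, the fingers measure 114 mm over their backs; the gripper's body (76 mm by 85 mm) begins 54 mm behind the grasp point. The pads swing forward as they close: fully open they stand 13 mm farther back than shut.
Start: joints at [0.975, 0.181, 1.607, -0, 1.354, -0.206], TCP at [218.492, 531.886, 231.288] pointing down, gripper open.
Joint ranges: [-2.99, 2.99], [-0.89, 2.07], [0.3, 2.58], [-1.14, 4.28], [0, 2.63], [-3.12, 3.12]. Speed limits (rad/s): [2.57, 2.57, 3.01, 3.14, 3.14, 3.14].

## Interface

Orientations are given as a unit quaternion [w, x, y, z].
In Python, from station import manip gives the robot as it stands.
- The arm moves only by the shell command python3 -m crank 'ROWS'. ROWS is a JSON object of lists of equal length, an entry for each row: "translation": the shift along the tool's x, y, z in m, a list of three; "twist": the turn, a rotation vector about the tool's x, y, z in degrees, a list of three; "grip": the finger opening in m, from 0 to 0.0854. A call has 1 to 20 rows; each row shifts and turns the commanded pose from where the row before left it, along the tool's axes as they then stand; what a row does not reach is not made up. A row lasts 1/10 s, in which the tool goes at most 50 mm and 8.59 degrees, less where a joint would pass 70% of its speed; a pose out of reach is approached as far as the arm can. A call is refused whole if a number of a shift passes 0.05 or a number of a turn 8.59, either way. A call with a gripper value outside its range is refused whole. The fingers move at their own pace and stop on an object; the grip force is fixed at half the most. Time passes only in rows, so rows that do not move let the fingers close. It gives the time, the measured TCP pose, the force and the opening at its end, in the units of the state.
- manip.sense(): the state, without advancing time (a new reading comes with each control period).
- manip.grab_frame(name): name is "side" or "top"; returns the picture (480x640x3 uint8, red, green, blue); there is no depth.
- manip.camera_model(name): a dict with "vertical_fov" (degrees; the focal length in pixels is half the picture's height over the tangent of half this angle, whatever the lens; pixels are square), "cx", "cy" (the principal point, pixels), "extrinsics" (4x4, takes a point from world to camera coordinates). Camera axes: x right, y up, looking along -z (the intrinsics and any distortion apply to the point x, -y, -z); pixel columns grow to the right and rows downward; lengths in mm; the calibration is good to about 2 mm. A picture is of the moment at which its call begins. camera_model takes no time and is no camera call.
- manip.close_job(): hands the job in, once; it reports no verdict.
The state is a dict: "t": time; "q": joint angles; "qvel": joint speeds; "joint_torque": joint torques, N m; "ee_pos": TCP position; "tool_rot": TCP orientation; "ft_force": force on the tool from outside, world axes, zero at the start; "ft_torque": the same for the moment, N m; "finger_gap": finger opening in mm.
Only numpy, scipy, OpenCV 4.12 (cv2) and the standard library are available. Lean on these libraries where they do the work, as an engineer would, in place of code of your own. Each camera call takes 0.05 s, during which the arm holds its last target. There are 200 camera calls.

## Task

The lab trolley's small blue tow coupler is clamped on its ball in the bench fixture. Slide the clamp jaw (black tab) fully open and leave it open, then pull the coupler's orange spring latch sideways, lift the coupler straight up off the ball, and finish with it still in the gripper, held still and level about 10 cm above where it sat over the ball. Leave the bottles and the marker on the table alone.

Things in the scene. Friction and masses are not known exactly. Their poses are not given: they have to be found in the camera images.
- fixture: Fixed fixture: dark base plate, 12 mm thick, x -40..+40, y -110..+100 mm about its origin on the table top. 26 mm steel hitch ball at x 0, y +60, its centre 45 mm up. The coupler's tongue runs from it along -y between low guides (36 mm high) to the sliding grey jaw, 53 mm high. The jaw opens along -y; the latch is pulled along +y.
- jaw_grip (a point): Centre for gripping the sliding jaw's upright black tab: 26 mm (fixture x) by 12 mm (fixture y), from 53 to 109 mm above the table; this point 94 mm above it, on fixture x 0. Below it a steel lip reaches 7 mm over the end of the coupler's tongue while shut and blocks the coupler.
- jaw (a joint): Sliding jaw, m: 0 shut, 0.030 fully open (stop). Grows as the jaw moves along the fixture's -y, away from the coupler. Stays where it is left; friction about 3 N.
- latch_grip (a point): Centre for gripping the latch's upright orange tab on the coupler's top: 26 mm (fixture x) by 14 mm (fixture y), from 76 to 113 mm above the table while seated; this point 96 mm above it, over the ball. The whole coupler may be lifted by it; off the ball the slide springs back, shifting the coupler up to 14 mm relative to the tab.
- latch (a joint): Latch slide, m: 0 locked (bolt under the ball), 0.014 fully pulled (stop), along the coupler's +y (fixture +y while seated). Spring 6 N at 0, 9.5 N at the stop. The ball is free from 0.005 to 0.007 on; closes when let go.
- coupler_center (a point): Centre of the blue coupler housing, 40 by 40 mm, underside 30 mm below, roof 27 mm above this point; 42 mm above the table while seated, on the ball's axis, axes then as the fixture's. Loose, about 0.35 kg, stands on the base plate with 1 to 2 mm play; tongue 20 mm wide runs 94 mm along -y.
- coupler_foot (a point): Middle of the coupler housing's open underside, 30 mm below coupler_center; 12 mm above the table while seated.
- wt_bottle_0: Bystander: white bottle with blue cap, 56 mm across, 110 mm tall, origin at its foot.
- wt_bottle_1: Bystander: white bottle with red cap, 60 mm across, 120 mm tall, origin at its foot.
- wt_bottle_2: Bystander: brown bottle with black cap, 48 mm across, 90 mm tall, origin at its foot.
- wt_marker: Bystander: white marker pen with green cap, 132 mm long, 16 mm thick, lying, origin at its underside.
Not all that is in view belongs to the job. There is more than one size of the part that bears latch_grip; the job needs the larger.

How it is judged:
By the outcome, as a careful person would: the job done as asked, in the order asked, and still so for the second after the job is handed in, while the arm keeps its last pose, push and grip.
It also fails if it takes over 38 s, if anything falls off the work surface, if the arm or the gripper's body presses on something with over 40 N, if the wrist force passes 120 N, or if a joint passes its speed limit or range.

## Working session

There is one attempt and no reset: what is moved stays moved. The work goes in short steps, Python scripts to look and compute and a shell command to move; the robot and the scene stay as the last step left them, time stands still between calls to the robot, and variables do not carry over. Pictures are saved under pics/ and viewed, about 8 in all and at most 12, crops included, and the job is handed in when it is done.

```bash
ls; mkdir -p pics; python3 - <<'E'
from station import manip
import cv2,json
for n in("side","top"):
    m=manip.camera_model(n);print(n,m)
    cv2.imwrite(f"pics/{n}0.png",manip.grab_frame(n)[:,:,::-1])
print(manip.sense())
E
```

```text
pics
side {'vertical_fov': 47.247203922719414, 'cx': 329.4098043297153, 'cy': 245.52673616602686, 'extrinsics': array([[ 4.65655905e-01, -8.84965802e-01, -3.28692061e-04,
        -2.28725170e+02],
       [ 7.60140829e-01,  3.99784608e-01,  5.12209125e-01,
        -4.86016863e+02],
       [-4.53156153e-01, -2.38763056e-01,  8.58860701e-01,
        -9.46944650e+02],
       [ 0.00000000e+00,  0.00000000e+00,  0.00000000e+00,
         1.00000000e+00]])}
top {'vertical_fov': 45.52182763733522, 'cx': 334.8866184048377, 'cy': 239.41136046911944, 'extrinsics': array([[ 9.83635676e-02, -9.95146640e-01,  2.78804078e-03,
         4.10043297e+00],
       [ 9.73185700e-01,  9.67774975e-02,  2.08671293e-01,
        -5.62624440e+02],
       [-2.07928355e-01, -1.78123714e-02,  9.77981860e-01,
        -1.11594927e+03],
       [ 0.00000000e+00,  0.00000000e+00,  0.00000000e+00,
         1.00000000e+00]])}
{'t': 0.1, 'q': array([ 9.74710018e-01,  1.81454367e-01,  1.60791761e+00, -5.85456851e-06,
        1.35377477e+00, -2.06351101e-01]), 'qvel': array([ 0.00040514, -0.00131311, -0.0025374 , -0.00187144,  0.00014476,
       -0.00199272]), 'joint_torque': array([ 8.28324937e-04, -4.45876336e+01, -3.52242100e+01, -1.63128302e-04,
        4.06575302e-03, -4.77865854e-07]), 'ee_pos': array([218.19768972, 531.45889629, 230.47655198]), 'tool_rot': array([-0.58714675,  0.58756236,  0.39320994, -0.39422723]), 'ft_force': array([-0.16137424, -0.10573289,  0.46555235]), 'ft_torque': array([ 0.01561555, -0.01169517,  0.06782033]), 'finger_gap': 85.40747508662271}
```

View pics/side0.png

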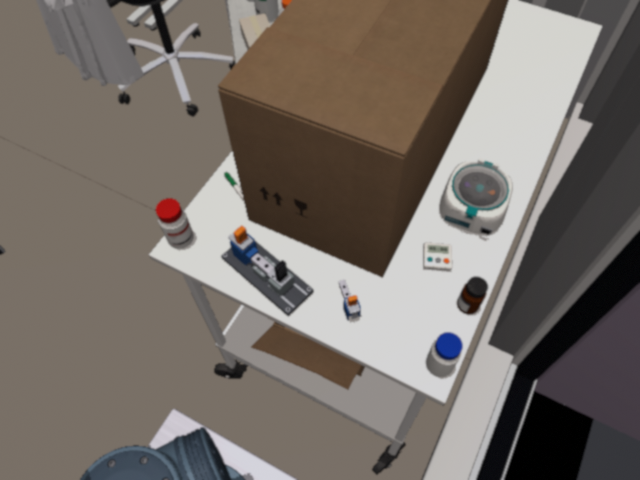

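View pics/top0.png

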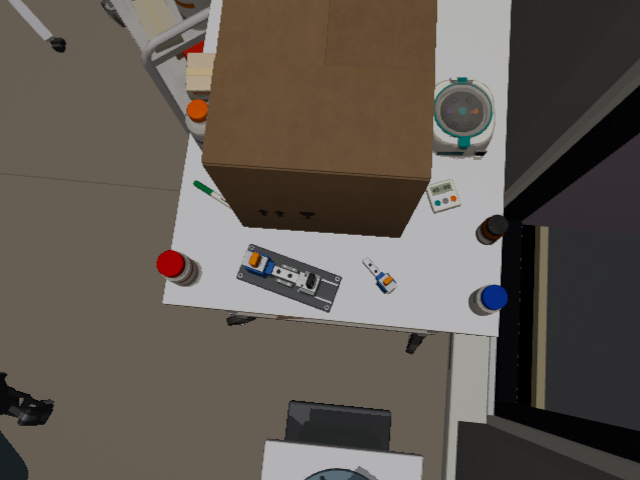

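Candidates for the orange latch tab:
- The coupler in the fixture: top (254,259), side (240,235).
- The small loose coupler: top (388,282), side (352,300). This is the decoy.
- The orange bottle cap: top (198,110).
- The calculator dot: top (453,198).

I choose the first, since it sits on the fixture ball. Next I'll measure it and check with a crop.

```bash
cat > h.py <<'E'
import numpy as np,cv2
from station import manip
def cam(n):
    m=manip.camera_model(n);f=240/np.tan(np.radians(m['vertical_fov']/2));return m,f
def ray(n,uv):
    m,f=cam(n);E=np.array(m['extrinsics']);R,t=E[:3,:3],E[:3,3]
    d=np.array([(uv[0]-m['cx'])/f,-(uv[1]-m['cy'])/f,-1.]);return -R.T@t,R.T@d
def plane(n,uv,z):
    o,d=ray(n,uv);return o+d*(z-o[2])/d[2]
def tri(a,b):
    (o,d),(p,e)=ray('top',a),ray('side',b)
    s=np.linalg.lstsq(np.c_[d,-e],p-o,rcond=None)[0];A,B=o+d*s[0],p+e*s[1]
    return (A+B)/2,np.linalg.norm(A-B)
def proj(n,P):
    m,f=cam(n);E=np.array(m['extrinsics']);c=E[:3,:3]@P+E[:3,3]
    return np.array([m['cx']+f*c[0]/-c[2],m['cy']-f*c[1]/-c[2]])
def orange(im):
    h=cv2.cvtColor(im,cv2.COLOR_RGB2HSV);return cv2.inRange(h,(8,150,110),(20,255,255))
def blobs(m,lo=8):
    n,_,s,c=cv2.connectedComponentsWithStats(m);return [(c[i].round(1),s[i].tolist()) for i in range(1,n) if s[i,4]>=lo]
E
python3 - <<'E'
from h import *
T=cv2.imread('pics/top0.png');S=cv2.imread('pics/side0.png')
for n,I in(('top',T),('side',S)):
    print(n,*blobs(orange(I[:,:,::-1])),sep='\n ')
x=cv2.resize(T[235:320,225:350],None,fx=6,fy=6,interpolation=cv2.INTER_CUBIC)
y=cv2.resize(S[220:320,210:320],None,fx=5,fy=5,interpolation=cv2.INTER_CUBIC)
c=np.zeros((510,750+0,3),np.uint8);c[:]=x;cv2.imwrite('pics/ct.png',c);cv2.imwrite('pics/cs.png',y)
E
```

```text
top
 (array([197.2, 108.7]), [187, 99, 21, 20, 332])
 (array([453.1, 198.1]), [451, 196, 5, 5, 22])
 (array([253.8, 258.3]), [249, 252, 10, 13, 84])
 (array([387.7, 279.8]), [384, 276, 8, 8, 42])
side
 (array([286. ,   2.2]), [282, 0, 10, 7, 49])
 (array([239.2, 231.7]), [235, 227, 10, 12, 66])
 (array([445.9, 260.3]), [444, 259, 4, 4, 12])
 (array([352.2, 298.6]), [349, 296, 8, 6, 35])
```

View pics/ct.png

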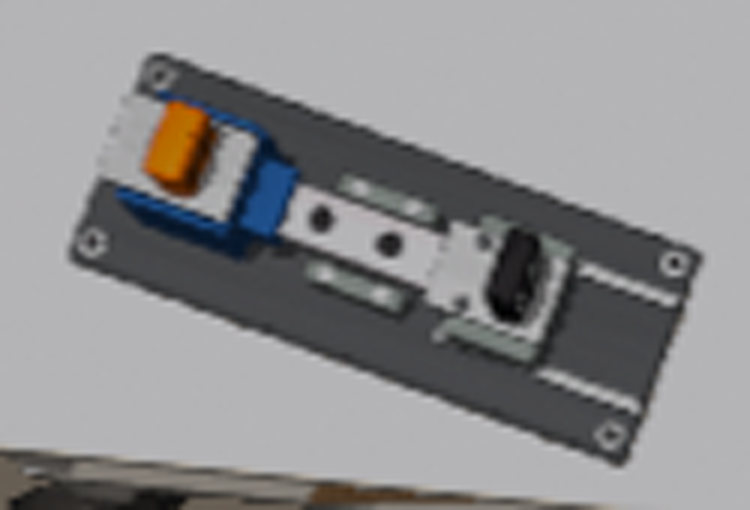

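View pics/cs.png

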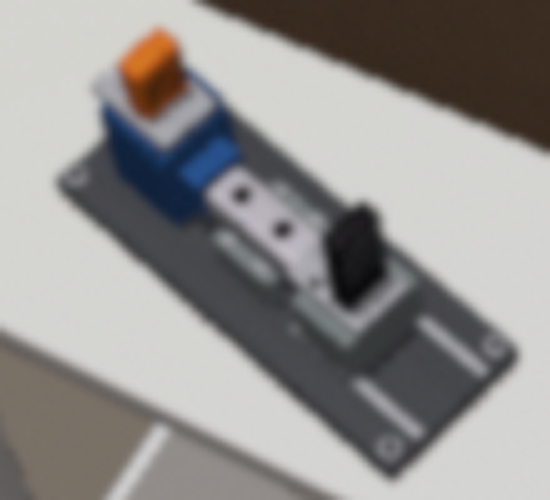

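The crops show the large coupler clamped in the fixture. In the top crop the plate corners are about (150,55), (705,258), (625,465) and (70,262), with the orange tab near (180,147) and the black tab near (515,275). I'll fit the fixture pose from the plate mask and check it against both tabs.

```bash
python3 - <<'E'
from h import *
T=cv2.imread('pics/top0.png');S=cv2.imread('pics/side0.png')
cs={}
for n,I,c0 in(('top',T,[(150,55),(705,258),(625,465),(70,262)]),('side',S,[(175,100),(517,352),(390,477),(58,182)])):
    k,o=(6,(225,235)) if n=='top' else (5,(210,220))
    C=[np.array(c)/k+o-.4 for c in c0]
    print(n); P=np.array([plane(n,c,12) for c in C]);print(P.round(1),[np.linalg.norm(P[i]-P[(i+1)%4]).round(1) for i in range(4)]);cs[n]=P
# fit using top 4 corners + side 3 (1st side corner hidden)
A=np.array([(-0,0)]*0+[(40,100),(40,-110),(-40,-110),(-40,100)],float)
def fit(L,W):
    a,b=L.mean(0),W.mean(0);U,_,V=np.linalg.svd((L-a).T@(W-b));R=V.T@np.diag([1,np.linalg.det(V.T@U.T)])@U.T
    return R,b-R@a
for nm,L,W in(('top',A,cs['top'][:,:2]),('side',A[1:],cs['side'][1:,:2]),('both',np.r_[A,A[1:]],np.r_[cs['top'][:,:2],cs['side'][1:,:2]])):
    R,t=fit(L,W);print(nm,t.round(1),'yaw deg',np.degrees(np.arctan2(R[1,0],R[0,0])).round(2),'res',(W-L@R.T-t).round(1).tolist())
w=lambda x,y,z:np.r_[R@[x,y]+t,z]
for nm,mid,hi,lo in(('latch',w(0,60,96),113,76),):
    print(nm,mid.round(1),{n:(proj(n,w(0,60,113)).round(1),proj(n,w(0,60,95)).round(1)) for n in('top','side')})
# orange triangulated
print('orange tri',tri((253.8,258.3),(239.2,231.7)))
# black tab
for n,I,(x0,y0,x1,y1) in(('top',T,(300,265,322,295)),('side',S,(270,255,292,285))):
    m=np.zeros(I.shape[:2],np.uint8);g=I.max(2);m[y0:y1,x0:x1]=(g[y0:y1,x0:x1]<50)*255;B=max(blobs(m),key=lambda b:b[1][4]);print(n,'black',B);cs[n+'b']=B[0]
p,e=tri(cs['topb'],cs['sideb']);print('black tri',p,e,'fixture',R.T@(p[:2]-t))
p,e=tri((253.8,258.3),(239.2,231.7));print('orange fixture',R.T@(p[:2]-t),'loc origin',t)
from scipy.spatial.transform import Rotation as Q
s=manip.sense();q=s['tool_rot'];print(Q.from_quat(q,scalar_first=True).as_matrix().round(3))
# box foot edges (top pic)
for uv in((247,228),(403,236)):print('boxfoot',plane('top',uv,0).round(0))
for uv in((206,163),(428,180)):print('boxtopfront ray at z',[(z,plane('top',uv,z).round(0)[:2].tolist()) for z in(200,300,400)])
print('box tri',tri((428,180),(404,160)),tri((206,163),(222,90)))
E
```

```text
top
[[542.1 240.7  12. ]
 [489.1  37.2  12. ]
 [414.2  57.9  12. ]
 [465.6 259.1  12. ]] [np.float64(210.3), np.float64(77.7), np.float64(207.6), np.float64(78.6)]
side
[[526.1 233.3  12. ]
 [487.3  37.4  12. ]
 [412.3  56.4  12. ]
 [466.2 256.3  12. ]] [np.float64(199.7), np.float64(77.4), np.float64(207.0), np.float64(64.2)]
top [479.  153.6] yaw deg -14.47 res [[-0.7, 0.3], [-1.2, 0.2], [1.4, 0.9], [0.4, -1.3]]
side [478.6 151.8] yaw deg -15.16 res [[-1.1, 2.2], [1.1, 0.3], [0.0, -2.5]]
both [478.7 152.9] yaw deg -14.73 res [[-0.8, 1.3], [-0.4, 0.9], [2.2, 1.3], [0.2, -0.7], [-2.2, 1.0], [0.2, -0.3], [0.7, -3.5]]
latch [494.  210.9  96. ] {'top': (array([254.2, 258.9]), array([255.4, 260.5])), 'side': (array([238.9, 230.1]), array([240.1, 234.7]))}
orange tri (array([496.99513595, 213.96797027, 100.36287889]), np.float64(0.5058038836512806))
top black (array([310.4, 280.4]), [306, 273, 9, 16, 92])
side black (array([280.7, 271. ]), [276, 262, 11, 19, 153])
black tri [467.94981651  99.77804684  75.24781872] 0.23853000584873058 fixture [  3.08174869 -54.0816067 ]
orange fixture [ 2.14409809 63.74067475] loc origin [478.71765419 152.86637918]
[[ 0.38  -0.001 -0.925]
 [ 0.925 -0.001  0.38 ]
 [-0.002 -1.     0.   ]]
boxfoot [578. 253.   0.]
boxfoot [594. -85.   0.]
boxtopfront ray at z [(200, [650.0, 309.0]), (300, [617.0, 282.0]), (400, [584.0, 256.0])]
boxtopfront ray at z [(200, [658.0, -103.0]), (300, [624.0, -89.0]), (400, [590.0, -75.0])]
box tri (array([594.62020707, -77.24779671, 388.91076169]), np.float64(2.1688003432938014)) (array([585.23602042, 256.18780414, 396.39055731]), np.float64(0.9172909991307281))
```

Plate sizes fit (210×80 against 208×78), and the orange tab's height is plausible. The orange mask cuts the shaded edge, so I'll widen it and recheck both tabs against the projected tab outlines.

```bash
python3 - <<'E'
from h import *
I={n:cv2.imread(f'pics/{n}0.png') for n in('top','side')}
a=np.radians(-14.73);R=np.array([[np.cos(a),-np.sin(a)],[np.sin(a),np.cos(a)]]);t=np.array([478.7,152.9])
def hullc(n,y,hy,z0,z1):
    P=[proj(n,np.r_[R@[sx*13,y+sy*hy]+t,z]) for sx in(-1,1) for sy in(-1,1) for z in(z0,z1)]
    h=cv2.convexHull(np.float32(P));m=cv2.moments(h);return np.array([m['m10'],m['m01']])/m['m00'],m['m00'],cv2.boundingRect(h)
win={'o':{'top':(240,245,270,275),'side':(228,220,252,250)},'b':{'top':(300,265,322,295),'side':(268,252,294,290)}}
for k,y,hy,z0,z1 in(('o',60,7,76,113),('b',-54,6,53,109)):
    px={}
    for n in I:
        h=cv2.cvtColor(I[n],cv2.COLOR_BGR2HSV);x0,y0,x1,y1=win[k][n];m=np.zeros(h.shape[:2],np.uint8)
        q=cv2.inRange(h,(3,140,70),(24,255,255)) if k=='o' else cv2.inRange(h,(0,0,0),(180,255,62))
        m[y0:y1,x0:x1]=q[y0:y1,x0:x1];b=max(blobs(m),key=lambda b:b[1][4]);px[n]=b[0]
        e=hullc(n,y,hy,z0,z1);zm=(z0+z1)/2
        d=R.T@(plane(n,b[0],zm)-plane(n,e[0],zm))[:2]
        print(k,n,b,'expect',e[0].round(1),round(e[1]),e[2],'fixture-shift',d.round(1))
    p,er=tri(px['top'],px['side']);print(p.round(1),er.round(1),'fixture',(R.T@(p[:2]-t)).round(1))
E
```

```text
o top (array([254.2, 258.8]), [249, 252, 12, 15, 106]) expect [255.4 260.5] 154 (248, 251, 15, 19) fixture-shift [2.3 3.4]
o side (array([240.1, 234.4]), [235, 227, 11, 16, 129]) expect [240.1 234.7] 212 (231, 224, 18, 22) fixture-shift [0.5 0.6]
[498.4 215.1  86.9] 0.2 fixture [ 3.2 65.1]
b top (array([310.5, 280.3]), [306, 272, 10, 17, 103]) expect [309.6 281.3] 130 (303, 272, 13, 19) fixture-shift [ 2.5 -1. ]
b side (array([280.5, 270.9]), [275, 262, 12, 19, 172]) expect [279.4 270.4] 251 (271, 257, 16, 26) fixture-shift [ 0.7 -2.6]
[467.8  99.8  76. ] 0.9 fixture [  3.  -54.1]
```

```bash
python3 -m crank '{"translation":[[0,0,0],[-0.0254,0,-0.025],[-0.0254,0,-0.025],[-0.0254,0,-0.025],[-0.0254,0,-0.025],[-0.0254,0,-0.025],[-0.0254,0,-0.025],[-0.0254,0,-0.025],[-0.0254,0,-0.025],[-0.0254,0,-0.025],[-0.0254,0,-0.025],[-0.0254,0,-0.025],[-0.0254,0,-0.025],[-0.0254,0,-0.025],[-0.0254,0,-0.025],[0,0,0],[0,0,0]],"twist":[[0,-7.6,0],[0,0,0],[0,0,0],[0,0,0],[0,0,0],[0,0,0],[0,0,0],[0,0,0],[0,0,0],[0,0,0],[0,0,0],[0,0,0],[0,0,0],[0,0,0],[0,0,0],[0,0,0],[0,0,0]],"grip":[0.045,0.045,0.045,0.045,0.045,0.045,0.045,0.045,0.045,0.045,0.045,0.045,0.045,0.045,0.045,0.045,0.045]}'
python3 - <<'E'
from h import *
for n in('top','side'):
    cv2.imwrite(f'pics/{n}1.png',manip.grab_frame(n)[:,:,::-1])
a,b=[cv2.imread(f'pics/{n}1.png')for n in('top','side')]
cv2.imwrite('pics/p1.png',np.hstack([a[130:430,160:460],b[100:400,150:450]]))
from scipy.spatial.transform import Rotation as Q
s=manip.sense();M=Q.from_quat(s['tool_rot'],scalar_first=True).as_matrix()
print(M.round(3));d=np.array([465.9,98.4,75])-s['ee_pos'];print('to jaw tool xyz',(M.T@d).round(1),s['t'],s['q'].round(2),s['ft_force'])
E
```

```text
t: 1.8
ee_pos: [466.3, 98.5, 230.8]
tool_rot: [0.561, -0.56, -0.431, 0.431]
ft_force: [0.0, 0.1, -0.8]
finger_gap: 44.6
[[ 0.254 -0.001 -0.967]
 [ 0.967  0.     0.254]
 [ 0.    -1.     0.001]]
to jaw tool xyz [ -1.2 155.9  -0.5] 1.9 [-0.04 -0.04  1.85  0.    1.34 -1.35] [ 0.08741164 -0.43456942 -0.22792303]
```

View pics/p1.png

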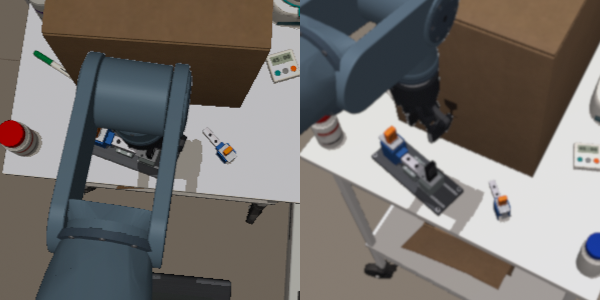

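The gripper is over the black tab and clear of the box: side crop tab at about (430,170), gripper above it. Descending.

```bash
python3 -m crank '{"translation":[[0,0.025,0],[0,0.025,0],[0,0.025,0],[0,0.025,0],[0,0.02,0],[0,0.015,0],[0,0.01,0],[0,0.01,0],[0,0,0]],"twist":[[0,0,0],[0,0,0],[0,0,0],[0,0,0],[0,0,0],[0,0,0],[0,0,0],[0,0,0],[0,0,0]],"grip":[0.045,0.045,0.045,0.045,0.045,0.045,0.045,0.045,0.045]}'
python3 - <<'E'
from h import *
b=manip.grab_frame('side')[:,:,::-1]
cv2.imwrite('pics/p2.png',cv2.resize(b[190:330,210:340],None,fx=4,fy=4,interpolation=cv2.INTER_CUBIC))
E
```

```text
t: 2.8
ee_pos: [465.6, 99.5, 75.3]
tool_rot: [0.56, -0.559, -0.431, 0.432]
ft_force: [-0.7, -0.3, 0.2]
finger_gap: 44.8
```

View pics/p2.png

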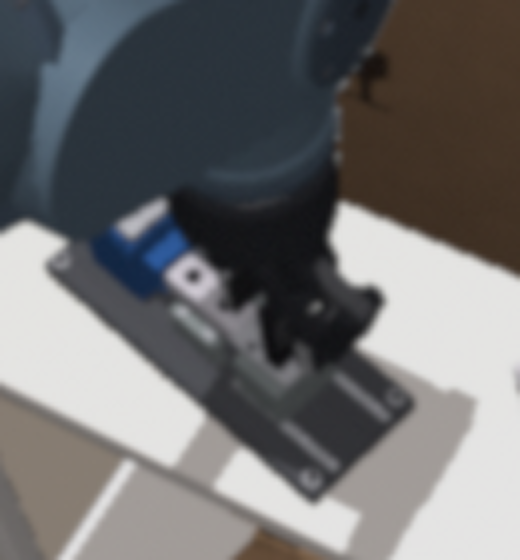

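The fingers straddle the jaw tab at crop (310,320) with no contact force. Closing.

```bash
python3 -m crank '{"translation":[[0,0,0],[0,0,0],[0,0,0],[0,0,0],[0,0,0],[0,0,0]],"twist":[[0,0,0],[0,0,0],[0,0,0],[0,0,0],[0,0,0],[0,0,0]],"grip":[0.005,0.005,0.005,0.005,0.005,0.005]}'
```

```text
t: 3.45
ee_pos: [467.1, 98.7, 77.2]
tool_rot: [-0.56, 0.56, 0.432, -0.432]
ft_force: [-1.5, -1.9, 6.1]
finger_gap: 11.3
```

```bash
python3 -m crank '{"translation":[[-0.004,0,0],[-0.004,0,0],[-0.004,0,0],[-0.004,0,0],[-0.004,0,0],[-0.004,0,0],[-0.003,0,0],[0,0,0]],"twist":[[0,0,0],[0,0,0],[0,0,0],[0,0,0],[0,0,0],[0,0,0],[0,0,0],[0,0,0]],"grip":[0.005,0.005,0.005,0.005,0.005,0.005,0.005,0.005]}'
python3 -m crank '{"translation":[[-0.002,0,0],[-0.001,0,0],[0,0,0]],"twist":[[0,0,0],[0,0,0],[0,0,0]],"grip":[0.005,0.005,0.005]}'
```

```text
t: 4.25
ee_pos: [460.4, 72.8, 77.2]
tool_rot: [-0.56, 0.56, 0.432, -0.431]
ft_force: [-1.3, 0.7, 6.1]
finger_gap: 10.9
t: 4.55
ee_pos: [459.7, 70.2, 77.2]
tool_rot: [-0.56, 0.56, 0.432, -0.431]
ft_force: [-0.7, 1.8, 6.9]
finger_gap: 11.4
```

```bash
python3 -m crank '{"translation":[[-0.001,0,0],[-0.001,0,0],[0,0,0]],"twist":[[0,0,0],[0,0,0],[0,0,0]],"grip":[0.005,0.005,0.005]}'
```

```text
t: 4.85
ee_pos: [459.5, 69.5, 77.2]
tool_rot: [0.56, -0.56, -0.433, 0.43]
ft_force: [0.4, 9.4, 3.8]
finger_gap: 11.3
```

```bash
python3 -m crank '{"translation":[[-0.001,0,0],[-0.001,0,0],[0,0,0]],"twist":[[0,0,0],[0,0,0],[0,0,0]],"grip":[0.005,0.005,0.005]}'
```

```text
t: 5.15
ee_pos: [459.4, 69.3, 77.2]
tool_rot: [0.561, -0.559, -0.434, 0.429]
ft_force: [4.7, 18.6, 1.2]
finger_gap: 11.3
```

The jaw is against its stop: travel is about 30.5 mm and the force rises 9 → 19 N with no further motion. Unload, release and rise.

```bash
python3 -m crank '{"translation":[[0.003,0,0],[0,0,0],[0,0,0],[0,0,0],[0,0,0],[0,-0.01,0],[0,-0.02,0],[0,-0.03,0],[0,-0.03,0],[0,-0.03,0],[0,0,0],[0,0,0]],"twist":[[0,0,0],[0,0,0],[0,0,0],[0,0,0],[0,0,0],[0,0,0],[0,0,0],[0,0,0],[0,0,0],[0,0,0],[0,0,0],[0,0,0]],"grip":[0.012,0.045,0.045,0.045,0.045,0.045,0.045,0.045,0.045,0.045,0.045,0.045]}'
python3 - <<'E'
from h import *
from scipy.spatial.transform import Rotation as Q
s=manip.sense();M=Q.from_quat(s['tool_rot'],scalar_first=True).as_matrix()
print((M.T@(np.array([495.9,212.5,77])-s['ee_pos'])).round(1),M.round(3))
E
```

```text
t: 6.35
ee_pos: [459.1, 68.9, 197.4]
tool_rot: [-0.559, 0.561, 0.432, -0.431]
ft_force: [-0.1, 0.4, -0.2]
finger_gap: 45.0
[148.2 120.4   1.3] [[ 0.254  0.002 -0.967]
 [ 0.967 -0.     0.254]
 [ 0.    -1.    -0.002]]
```

```bash
python3 -m crank '{"translation":[[0.03,0,0],[0.03,0,0],[0.03,0,0],[0.03,0,0],[0.028,0,0.001],[0,0,0],[0,0,0]],"twist":[[0,0,0],[0,0,0],[0,0,0],[0,0,0],[0,0,0],[0,0,0],[0,0,0]],"grip":[0.045,0.045,0.045,0.045,0.045,0.045,0.045]}'
python3 - <<'E'
from h import *
b=manip.grab_frame('side')[:,:,::-1];a=manip.grab_frame('top')[:,:,::-1]
r=lambda i:cv2.resize(i,None,fx=3,fy=3,interpolation=cv2.INTER_CUBIC)
cv2.imwrite('pics/p3.png',np.hstack([r(a[200:350,215:345]),r(b[180:330,200:330])]))
E
```

```text
t: 7.05
ee_pos: [494.2, 212.3, 194.8]
tool_rot: [0.56, -0.559, -0.431, 0.433]
ft_force: [-0.1, -1.2, -0.5]
finger_gap: 45.1
```

View pics/p3.png

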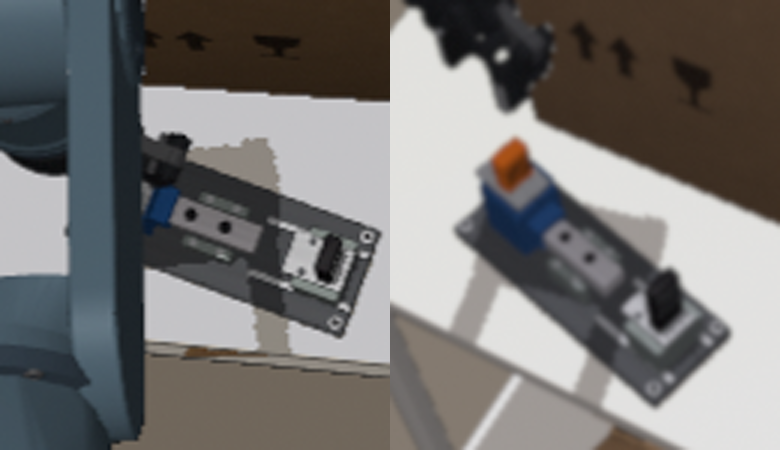

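The jaw is visibly open: tongue end clear, tab at the plate's far end. Descending on the orange tab at side crop (512,165).

```bash
python3 -m crank '{"translation":[[0,0.02,0],[0,0.025,0],[0,0.025,0],[0,0.02,0],[0,0.012,0],[0,0.008,0],[0,0.004,0],[0,0,0]],"twist":[[0,0,0],[0,0,0],[0,0,0],[0,0,0],[0,0,0],[0,0,0],[0,0,0],[0,0,0]],"grip":[0.045,0.045,0.045,0.045,0.045,0.045,0.045,0.045]}'
python3 -m crank '{"translation":[[0,0,0],[0,0,0],[0,0,0],[0,0,0],[0,0,0],[0,0,0]],"twist":[[0,0,0],[0,0,0],[0,0,0],[0,0,0],[0,0,0],[0,0,0]],"grip":[0.005,0.005,0.005,0.005,0.005,0.005]}'
```

```text
t: 7.95
ee_pos: [495.5, 212.2, 82.4]
tool_rot: [-0.56, 0.56, 0.432, -0.432]
ft_force: [0.2, -0.6, -0.1]
finger_gap: 44.9
t: 8.55
ee_pos: [496.0, 212.4, 83.2]
tool_rot: [-0.56, 0.56, 0.432, -0.431]
ft_force: [-1.1, -1.9, 5.3]
finger_gap: 13.0
```

```bash
python3 -m crank '{"translation":[[0.003,0,0],[0.003,0,0],[0.003,0,0],[0.002,0,0],[0.002,0,0],[0,0,0]],"twist":[[0,0,0],[0,0,0],[0,0,0],[0,0,0],[0,0,0],[0,0,0]],"grip":[0.005,0.005,0.005,0.005,0.005,0.005]}'
```

```text
t: 9.15
ee_pos: [498.9, 223.5, 83.1]
tool_rot: [-0.559, 0.561, 0.431, -0.433]
ft_force: [-2.6, -8.0, 9.3]
finger_gap: 13.3
```

The latch is pulled about 12 mm with roughly 8 N of spring force. Lifting slowly.

```bash
python3 -m crank '{"translation":[[0,-0.002,0],[0,-0.003,0],[0,-0.003,0],[0,-0.004,0],[0,0,0]],"twist":[[0,0,0],[0,0,0],[0,0,0],[0,0,0],[0,0,0]],"grip":[0.005,0.005,0.005,0.005,0.005]}'
```

```text
t: 9.65
ee_pos: [496.7, 222.7, 92.6]
tool_rot: [-0.56, 0.56, 0.43, -0.434]
ft_force: [-1.9, -8.3, -3.0]
finger_gap: 13.2
```

```bash
python3 -m crank '{"translation":[[0,-0.004,0],[0,-0.004,0],[0,-0.004,0],[0,-0.004,0],[0,-0.005,0],[0,-0.005,0],[0,-0.006,0],[0,-0.007,0],[0,-0.008,0],[0,-0.008,0],[0,0,0]],"twist":[[0,0,0],[0,0,0],[0,0,0],[0,0,0],[0,0,0],[0,0,0],[0,0,0],[0,0,0],[0,0,0],[0,0,0],[0,0,0]],"grip":[0.005,0.005,0.005,0.005,0.005,0.005,0.005,0.005,0.005,0.005,0.005]}'
```

```text
t: 10.75
ee_pos: [499.5, 225.4, 150.8]
tool_rot: [-0.56, 0.56, 0.433, -0.431]
ft_force: [0.8, 0.6, -2.9]
finger_gap: 13.0
```

```bash
python3 -m crank '{"translation":[[0,-0.008,0],[0,-0.009,0],[0,-0.008,0],[0,-0.006,0],[-0.004,0,0],[-0.005,0,0],[-0.004,0,0],[0,0,0],[0,0,0],[0,0,0],[0,0,0],[0,0,0]],"twist":[[0,0,0],[0,0,0],[0,0,0],[0,0,0],[0,0,0],[0,0,0],[0,0,0],[0,0,0],[0,0,0],[0,0,0],[0,0,0],[0,0,0]],"grip":[0.005,0.005,0.005,0.005,0.005,0.005,0.005,0.005,0.005,0.005,0.005,0.005]}'
python3 - <<'E'
from h import *
b=manip.grab_frame('side')[:,:,::-1];a=manip.grab_frame('top')[:,:,::-1]
r=lambda i:cv2.resize(i,None,fx=3,fy=3,interpolation=cv2.INTER_CUBIC)
cv2.imwrite('pics/p4.png',np.hstack([r(a[200:350,215:345]),r(b[170:320,200:330])]));s=manip.sense();print(s['ee_pos'],s['ft_force'],s['ft_torque'],s['qvel'].round(3))
E
```

```text
t: 11.95
ee_pos: [495.4, 212.5, 180.3]
tool_rot: [0.56, -0.56, -0.432, 0.432]
ft_force: [0.3, -0.4, -4.2]
finger_gap: 13.1
[495.32889751 212.43873907 180.2498629 ] [ 0.30114636 -0.08763769 -3.46946474] [ 0.05632421 -0.01210321 -0.01966247] [-0.002 -0.001  0.001 -0.     0.002  0.002]
```

View pics/p4.png

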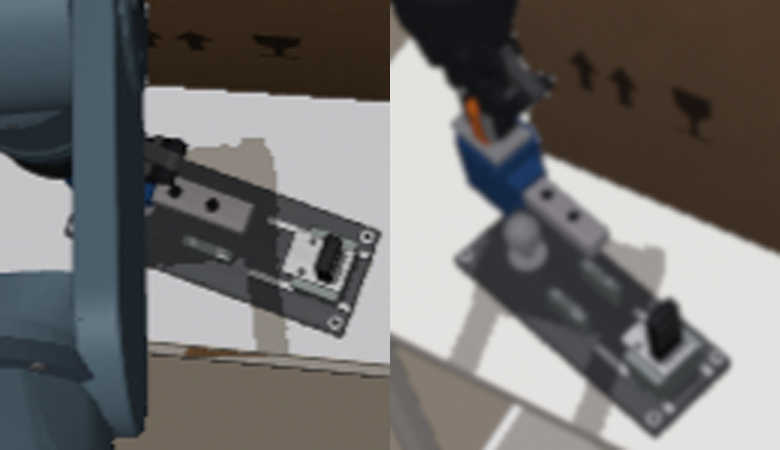

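The coupler is lifted off the ball, and it hangs from the tab above the ball with the jaw still open. I'll check level and height from the two tongue holes: top crop (175,191) and (212,204), side crop (548,195) and (573,215).

```bash
python3 - <<'E'
from h import *
im=cv2.imread('pics/p4.png',0)
def ref(u,v,k=3,w=10):
    x0,y0=int(u)-w,int(v)-w;p=im[y0:y0+2*w+1,x0:x0+2*w+1].astype(float);g=np.clip(110-p,0,None);Y,X=np.mgrid[y0:y0+2*w+1,x0:x0+2*w+1];return np.array([(g*X).sum(),(g*Y).sum()])/g.sum()
r=[]
for a,b in(((175,191),(548,195)),((212,204),(573,215))):
    A,B=ref(*a),ref(*b)
    p=tri((A-1)/3+[215,200],(B-[391,1])/3+[200,170]);print(A,B,p);r.append(p[0])
d=r[1]-r[0];print(np.degrees(np.arctan2(d[2],np.hypot(d[0],d[1]))),np.degrees(np.arctan2(-d[0],-d[1])))
# seated holes from first pictures
S=[tri(np.array(a)/6+[225,235]-.4,np.array(b)/5+[210,220]-.4) for a,b in(((320,218),(240,195)),((389,243),(283,230)))]
print(S,[(r[i]-S[i][0]).round(1) for i in(0,1)])
E
```

```text
[173.51443134 189.20085343] [546.66307227 194.17423383] (array([486.31227309, 171.6244986 , 136.40747522]), np.float64(0.08972253138826468))
[211.96796699 204.61732933] [572.99269481 215.64995942] (array([478.30355865, 145.83240238, 140.43530836]), np.float64(0.125789457296306))
8.482624626495076 17.250112845816467
[(array([485.57222281, 170.35328099,  40.78692184]), np.float64(0.15011941400792045)), (array([479.54697953, 145.62375246,  40.27783091]), np.float64(0.3514920038542923))] [array([ 0.7,  1.3, 95.6]), array([ -1.2,   0.2, 100.2])]
```

The mean rise is about 98 mm, but the hole baseline is too short to judge tilt. One larger crop will give a longer baseline.

```bash
python3 - <<'E'
from h import *
b=np.mean([manip.grab_frame('side') for _ in range(2)],0).astype(np.uint8)[:,:,::-1];a=manip.grab_frame('top')[:,:,::-1]
r=lambda i:cv2.resize(i,None,fx=8,fy=8,interpolation=cv2.INTER_CUBIC)
cv2.imwrite('pics/p5.png',np.hstack([r(a[240:290,260:305]),r(b[200:250,220:270])[:,:400]]))
E
```

```text
(no output)
```

View pics/p5.png

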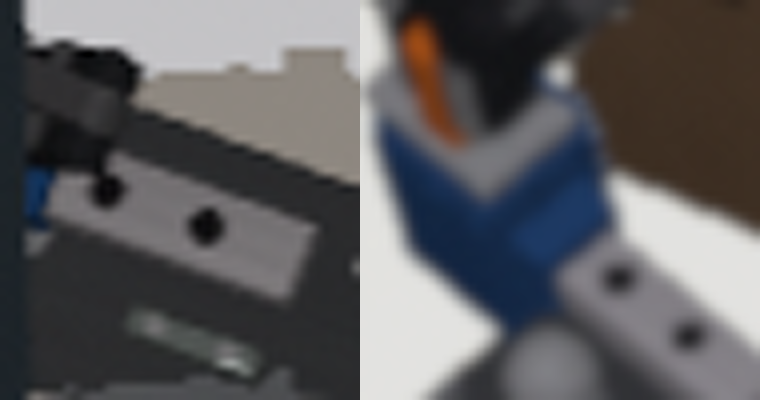

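```bash
python3 - <<'E'
from h import *
S=[np.array([485.57,170.35,40.79]),np.array([479.55,145.62,40.28])]
S=[np.r_[s[:2],40.5] for s in S]
dT=np.array([-.6,0,97.2]);f=np.array([.2543,.967,0]);piv=np.array([495.4,212.5,199.3])
from scipy.spatial.transform import Rotation as Q
ax=np.array([.967,-.2543,0])
obs={'top':[np.array(p)/8+[260,240]-.44 for p in((107,190),(206,226))],'side':[np.array(p)/8+[220-45,200]-.44 for p in((619,278),(688,336))]}
for tilt in(-8,-4,0,4,8):
    print(tilt,[(n,(proj(n,piv+Q.from_rotvec(ax*np.radians(tilt)).apply(s+dT-piv))-obs[n][i]).round(1).tolist()) for n in obs for i,s in enumerate(S)])
print([tri(obs['top'][i],obs['side'][i]) for i in(0,1)])
E
```

```text
-8 [('top', [3.8, 1.0]), ('top', [3.8, 0.5]), ('side', [2.5, 1.1]), ('side', [2.7, 0.2])]
-4 [('top', [2.0, 0.5]), ('top', [2.1, 0.3]), ('side', [1.3, 0.9]), ('side', [1.7, 0.4])]
0 [('top', [0.1, 0.1]), ('top', [0.3, -0.1]), ('side', [0.0, 0.5]), ('side', [0.5, 0.5])]
4 [('top', [-1.9, -0.5]), ('top', [-1.7, -0.5]), ('side', [-1.3, 0.0]), ('side', [-0.8, 0.4])]
8 [('top', [-4.0, -1.1]), ('top', [-3.8, -1.0]), ('side', [-2.7, -0.6]), ('side', [-2.3, 0.2])]
[(array([484.8057185 , 170.1858428 , 139.87541512]), np.float64(0.27258858722837104)), (array([478.35257758, 145.97594776, 140.28171495]), np.float64(0.1301636038495351))]
```

The coupler is level to about 1°, has risen about 99 mm, and sits back over the ball. Quick bystander check, then hand in.

```bash
python3 - <<'E'
from h import *
a=manip.grab_frame('top');o=cv2.imread('pics/top0.png')[:,:,::-1]
for nm,(x0,y0,x1,y1) in dict(red=(155,245,202,290),blue=(465,280,510,318),brown=(472,210,510,248),marker=(192,178,235,210),decoy=(360,255,400,295)).items():
    print(nm,np.abs(a[y0:y1,x0:x1].astype(int)-o[y0:y1,x0:x1]).mean().round(2))
s=manip.sense();print(s['t'],s['ee_pos'],s['finger_gap'],s['ft_force'])
manip.close_job()
E
```

```text
red 46.5
blue 8.62
brown 7.86
marker 64.71
decoy 14.07
12.25 [495.30736855 212.42808425 180.27089303] 12.995165739164051 [-0.26799155  0.18666187 -3.0878337 ]
the job is handed in; nothing more can be done
```

The picture difference is larger than expected, so I'll see why before reporting.

```bash
python3 - <<'E'
from h import *
a=manip.grab_frame('side')[:,:,::-1];b=manip.grab_frame('top')[:,:,::-1]
cv2.imwrite('pics/p6.png',np.hstack([b[150:400,140:520],a[130:380,140:500]]))
E
```

```text
the job is handed in; nothing more can be done
```

The job is handed in at t = 12.25 s. The coupler is off the ball and still in the gripper, but my check that the bystanders hadn't moved was inconclusive.

**What I did:** I gripped the black tab and slid the jaw about 30 mm onto its stop, where the force rose to 19 N with no further motion. I then released it, gripped the large coupler's orange tab, pulled the latch about 12 mm against roughly 8 N of spring force, and lifted straight up. Finally I moved 13 mm back so the coupler hangs over the ball again.

**Last checks that passed:**
- **Jaw:** still open in the picture taken after the lift.
- **Coupler:** held by the tab (opening 13 mm, about 3 N of weight on the wrist), arm still.
- **Height and position:** about 97–99 mm above its seat. The tab is back within 1 mm of where I gripped it over the ball.
- **Level:** to about 1° from the two tongue holes. An earlier reading of 8.5° disagreed, probably because the dark gripper spoiled one hole's centre. The re-measurement on a sharper crop gave equal heights at both holes.

**Check that failed:** comparing the first and last top pictures gave large differences at the red bottle and the marker. I think the arm was blocking the view there. The other two bottles and the small coupler differed less, possibly from shadow or lighting, but none matched cleanly. I had already handed in, so I could not take another picture to settle it. No unexpected contact forces showed in the readings after each move, and I kept the moves clear of those objects.

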